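Show the wear gauge to the inspection camera

ROBOT

A 6-joint arm with a two-finger parallel gripper is mounted at the origin on a cart in front of the work surface, level with it; the furniture and walls round the work are solid. World frame = base frame: x ahead of the robot, y to its left, z up, the work surface at z = 0. Lengths are in m, angles in rad, forces in N, time in s.
With the tool pointing down it reaches from about 0.35 to 0.975 m from the base axis. Payload 4.9 kg.
Tool frame: the origin (TCP) lies at the very end of the fingers, on their centre line; the grasp point (between the pads) lies 19 mm behind it; z points along the fingers, y is the line along which they close (so a half turn about z gives the same grasp; the last joint's range is limited). The gripper opens to 85 mm and grips with 20 to 120 N. Pads are 22 mm wide; open, the fingers measure 114 mm over their backs; the gripper's body (76 mm by 85 mm) begins 54 mm behind the grasp point. The pads swing forward as they close: fully open they stand 13 mm farther back than shut.
Start: joints at [1.129, 0.053, 1.613, -0, 1.476, -0.119], TCP at [0.198, 0.593, 0.231] pointing down, gripper open.
Joint ranges: [-3.01, 3.01], [-1.01, 2.22], [0.06, 2.58], [-1.02, 4.17], [0.09, 2.62], [-3.14, 3.14]. Speed limits (rad/s): [2.57, 2.57, 3.14, 3.14, 3.14, 3.14].

INTERFACE

Orientations are given as a rotation vector (axis times angle).
In Python, from station import ctrl gives the robot as it stands. The module is installed in compiled form; this text tells all that it offers.
- The arm moves only by the tool jog_arm, never from a script. Its argument "steps" is a list of rows, each an object with "delta_rot": the turn, a rotation vector about the tool's x, y, z in degrees, a list of three; "linear": the shift along the tool's x, y, z in m, a list of three; "grip": the finger opening in m, from 0 to 0.0854. In form: [{"delta_rot": [rx, ry, rz], "linear": [x, y, z], "grip": grip}, ...]. A call has 1 to 10 rows; each row shifts and turns the commanded pose from where the row before left it, along the tool's axes as they then stand; what a row does not reach is not made up. A row lasts 1/10 s, in which the tool goes at most 50 mm and 8.59 degrees, less where a joint would pass 70% of its speed; a pose out of reach is approached as far as the arm can. A call with a gripper value outside its range is refused whole. The fingers move at their own pace and stop on an object; "newtons" is the grip in N (left out, the last holds). Time passes only in rows, so rows that do not move let the fingers close. It gives the time, the measured TCP pose, the force, the opening and the grip force at its end, in the units of the state.
- ctrl.get_obs(): the state, without advancing time (a new reading comes with each control period).
- ctrl.get_image(name): name is "scene" or "top" or "wrist"; returns (picture, depth): 420x560x3 uint8, red, green, blue; 420x560 float32, m along the optical axis (not along the pixel's ray), 0 where there is no reading.
- ctrl.camera_info(name): a dict with "camera_matrix" (3x3 intrinsics, pixels), "distortion" ([k1, k2, p1, p2, k3] as OpenCV has them; the pictures are not rectified), "R" (3x3) and "t" (3): a world point X has camera coordinates R X + t; the wrist camera has in their place "T_tool_cam" (4x4, takes a point from camera to tool coordinates, whose origin is the TCP and whose axes are the flange's). Camera axes: x right, y down, z forward; pixel columns grow to the right and rows downward; lengths in m; the calibration is good to about 2 mm. A picture is of the moment at which its call begins: read the wrist's pose just before it. camera_info takes no time and is no camera call.
- ctrl.finish_job(): hands the job in; it is judged then, once.
The state is a dict: "t": time; "q": joint angles; "dq": joint speeds; "effort": joint torques, N m; "tool_pos": TCP position; "tool_rot": TCP orientation; "contact_force": force on the tool from outside, world axes, zero at the start; "wrist_torque": the same for the moment, N m; "opening": finger opening in m; "grip_force": force on a finger pad.
Only numpy, scipy, OpenCV 4.12 (cv2) and the standard library are available. Lean on these libraries where they do the work, as an engineer would, in place of code of your own. Each camera call takes 0.05 s, during which the arm holds its last target. There are 200 camera calls.

TASK

Swing the red hold-down bar of the gauge rest well aside, lift the grey wear gauge block out of the rest and hold it up in the air for the inspection camera: its plain end (the end away from the knurled screw) 9 cm from the front of the lens, centred on the lens axis and looking squarely into it, with the screw on the upper side and the block not rolled sideways. Do not touch the camera or its stand, and leave the mug, the tape roll and the screw tub where they are. Finish while still holding the gauge there, motionless; do not put it down.

Things in the scene. Friction and masses are not known exactly. Their poses are not given: they have to be found in the camera images.
- gauge_center (a point): centre of the wear gauge: grey steel block 22 (x) x 50 (y) x 18 (z) mm, 0.11 kg, knurled screw (14 mm wide, 10 mm tall) on top, 10 mm off the middle towards -y; axes are the block's. At first it lies level in the rest, underside 25 mm above the bench on a pedestal 15 mm wide; long sides free for fingers but for stops at the last 4 mm of each end, 4.5 mm high against the block
- gauge_face (a point): centre of the plain end face (22 x 18 mm, the +y end) of the gauge, the face to be shown; axes as the gauge: its y points out of this face, its z to the screw side
- rest: gauge rest, fixed: aluminium plate 60 (x) x 150 (y, -60 to +90) x 8 mm with a dark steel pedestal and corner stops. Origin on the bench under the middle of the gauge; x, y as the gauge's at the start, z up. At y = +55 a round post 20 mm across carries the hold-down bar; nothing but the bar's knob is higher than 65 mm
- clamp_bar (a joint): angle of the red hold-down bar about its vertical post, 0 to 1.75 rad. 0: over the gauge, along the rest's -y; grows counter-clockwise from above (towards the rest's +x). 14 mm wide, 52 mm long, 48 to 56 mm above the bench, rubber foot 1.5 mm over the gauge; takes about 1 N at the knob, stays where left. Starts at 0 to 0.2, clears the gauge from about 0.6; 0.8 or more is well aside
- bar_knob (a point): upright round black knob on the bar, 16 mm across, 34 mm tall, 45 mm from the bar's axis; this point is on its axis, 76 mm above the bench (top of the knob at 90 mm)
- bar_pivot (a point): point on the vertical axis of the bar, at the height of bar_knob (76 mm above the bench)
- lens (a point): centre of the front of the lens and ring light (54 mm across) of the white inspection camera, which stands on a steel post with a round base 90 mm across, tilted down by 0.2 to 0.55 rad and stiff. The camera looks along this frame's -x; its y is level, its z is the upper side of the picture
- focus (a point): the point in the air 90 mm in front of the lens on its axis, where the centre of the gauge's plain end belongs; axes as lens (the camera looks along -x)
- camera_stand: round foot and post of the inspection camera, fixed; origin on the bench in the middle of the foot; the tilt axis of the camera lies 278 mm above it, 60 mm behind the front of the lens. Not to be touched
- mug_center (a point): white dotted mug, 82 mm across, 91 mm tall, 114 mm over the handle; point on its axis half-way up. Bystander
- tape_roll_center (a point): roll of black tape, 62 mm across, 19 mm tall, lying flat; its centre. Bystander
- screw_tub_center (a point): white tub with red screw lid, 58 mm across, 55 mm tall; its centre. Bystander

How it is judged:
By the outcome, as a careful person would: the job done as asked, in the order asked, and still so for the second after the job is handed in, while the arm keeps its last pose, push and grip.
It also fails if it takes over 51 s, if anything falls off the work surface, if the arm or the gripper's body presses on something with over 40 N, if the wrist force passes 120 N, or if a joint passes its speed limit or range.

## Working session

There is one attempt and no reset: what is moved stays moved. The work goes in short steps, Python scripts to look and compute and a tool call to move; the robot and the scene stay as the last step left them, time stands still between calls to the robot, and variables do not carry over. Pictures are saved under pics/ and viewed, at most 10 in all, crops included, and the job is handed in when it is done.

Besides the shell and the picture viewer there is one more tool, called by a JSON object that holds its "op" and its "data". jog_arm: Moves the arm, as the interface text tells. Its arguments: {"type":"object","properties":{"steps":{"type":"array"},"newtons":{"type":"number"}},"required":["steps"]}

```bash
mkdir -p pics; cat > h.py <<'E'
import numpy as np, cv2
from scipy.spatial.transform import Rotation as Rn
from station import ctrl
def cam(name):
    o=ctrl.get_obs(); ci=ctrl.camera_info(name); im,d=ctrl.get_image(name)
    K=np.array(ci["camera_matrix"],float); D=np.array(ci["distortion"],float)
    if "T_tool_cam" in ci:
        T=np.eye(4);T[:3,:3]=Rn.from_rotvec(o["tool_rot"]).as_matrix();T[:3,3]=o["tool_pos"]
        M=T@np.array(ci["T_tool_cam"])
    else:
        M=np.eye(4);M[:3,:3]=np.array(ci["R"]).T;M[:3,3]=-M[:3,:3]@np.array(ci["t"])
    return im,d,K,D,M
def cloud(d,K,D,M):
    h,w=d.shape; u,v=np.meshgrid(np.arange(w),np.arange(h))
    p=cv2.undistortPoints(np.stack([u,v],-1).reshape(-1,1,2).astype(float),K,D).reshape(h,w,2)
    P=np.dstack([p*d[...,None],d])@M[:3,:3].T+M[:3,3]
    P[d<=0]=np.nan
    return P
def proj(X,K,D,M):
    X=np.atleast_2d(X); R=M[:3,:3].T
    return cv2.projectPoints(X.astype(float),cv2.Rodrigues(R)[0],-R@M[:3,3],K,D)[0].reshape(-1,2)
E
python3 - <<'E'
from h import *
for n in ("scene","top"):
    im,d,K,D,M=cam(n); cv2.imwrite(f"pics/{n}0.png",im[...,::-1]); P=cloud(d,K,D,M); np.savez(f"{n}0.npz",im=im,d=d,K=K,D=D,M=M,P=P); print(n,M.round(3),K.round(1))
print(ctrl.get_obs())
E
```

```text
scene [[ 0.69  -0.413  0.595  0.093]
 [-0.724 -0.408  0.556 -0.547]
 [ 0.013 -0.814 -0.58   0.675]
 [ 0.     0.     0.     1.   ]] [[384.4   0.  283.1]
 [  0.  384.4 211.8]
 [  0.    0.    1. ]]
top [[-0.029 -0.989  0.142  0.415]
 [-1.     0.029 -0.004 -0.073]
 [ 0.    -0.142 -0.99   1.41 ]
 [ 0.     0.     0.     1.   ]] [[498.    0.  279.2]
 [  0.  498.  205.9]
 [  0.    0.    1. ]]
{'t': 0.1, 'q': array([ 1.12898080e+00,  5.32714907e-02,  1.61414108e+00, -8.40483327e-06,
        1.47603939e+00, -1.19007907e-01]), 'dq': array([-0.00020522, -0.00224148, -0.00309148,  0.00151096,  0.00077704,
        0.00159103]), 'effort': array([ 3.07174187e-04, -3.94900632e+01, -3.71364033e+01, -1.35893679e-04,
        3.87581866e-03,  5.66224699e-06]), 'tool_pos': array([0.19803105, 0.59219874, 0.2302073 ]), 'tool_rot': array([-5.04783437e-01, -3.10025932e+00,  2.80970485e-03]), 'contact_force': array([0.27777061, 0.01727858, 0.137794  ]), 'wrist_torque': array([1.40089623e-02, 6.29297279e-05, 6.81201508e-02]), 'grip_force': 0.0, 'opening': 0.08533586771426428}
```

View pics/scene0.png

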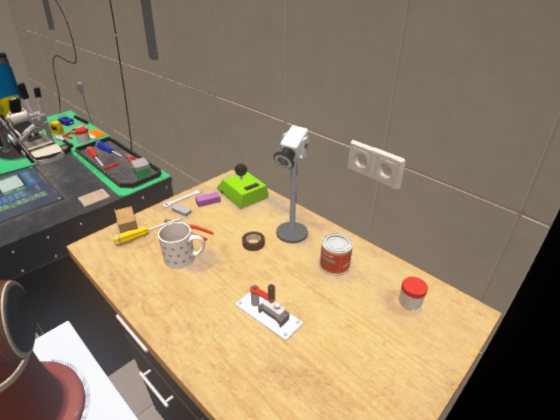

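View pics/top0.png

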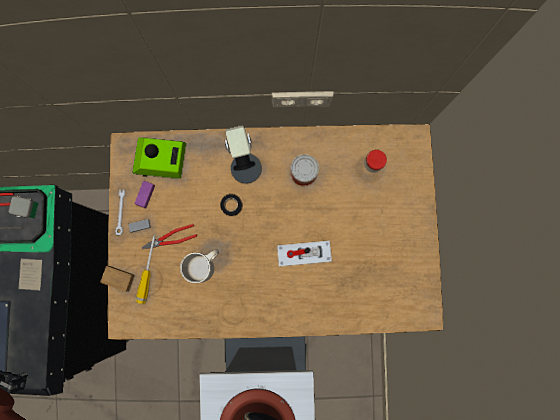

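The scene view shows the rest at about (268,312), bar post (255,295), knob (271,292), inspection camera head (293,147), and foot (292,232). In the top view the rest plate is at (304,253), the red bar at (297,253), the camera head at (238,143) and its foot at (246,168).

```bash
python3 - <<'E'
from h import *
a=np.load("top0.npz");b=np.load("scene0.npz")
cv2.imwrite("pics/crops.png",np.hstack([cv2.resize(a["im"][232:274,270:338],None,fx=5.5,fy=5.5,interpolation=cv2.INTER_CUBIC)[:231,:374],cv2.resize(b["im"][280:338,230:305],(374,231),interpolation=cv2.INTER_CUBIC)])[...,::-1])
# plate from both
for n,z,roi in (("top",a,(232,274,270,338)),("scene",b,(280,340,228,308))):
    P=z["P"];im=z["im"].astype(int);r0,r1,c0,c1=roi
    Q=P[r0:r1,c0:c1].reshape(-1,3);C=im[r0:r1,c0:c1].reshape(-1,3)
    bench=np.nanmedian(Q[:,2][(C[:,0]-C[:,2])>50])
    m=(np.ptp(C,axis=1)<30)&(C.mean(1)>120)&(abs(Q[:,2]-0.008)<0.007)
    (cx,cy),s,an=cv2.minAreaRect(Q[m,:2].astype(np.float32)); print(n,"bench",bench,m.sum(),(cx,cy),s,an,np.nanmedian(Q[m,2]))
    red=(C[:,0]>110)&(C[:,1]<60)&(Q[:,2]>.03); q=Q[red]; print("red",red.sum(),q.mean(0),q[q[:,1].argmax()],q[q[:,1].argmin()])
    blk=(C.max(1)<60)&(Q[:,2]>.06);print("blk",blk.sum(),Q[blk].mean(0),Q[blk,2].max())
# scene camera head
for n,z in (("top",a),("scene",b)):
    P=z["P"];m=(P[...,2]>.2)&(P[...,0]>.3)&(P[...,0]<.85)&(P[...,1]>-.2)&(P[...,1]<.3)
    v,u=np.where(m);print(n,m.sum(),u.min(),u.max(),v.min(),v.max(),P[m].min(0),P[m].max(0))
    for nm,c in {"foot":(None)}.items(): pass
# foot
    m=(abs(P[...,2]-.012)<.012)&(z["im"].max(-1)<110)&(P[...,0]>.55)&(P[...,0]<.85)&(P[...,1]>-.1)&(P[...,1]<.2)
    print("foot",m.sum(),np.median(P[m],0),P[m].min(0),P[m].max(0))
E
```

```text
top bench 0.0010592509010386442 792 (0.48080921173095703, -0.1449626088142395) (0.059214022010564804, 0.14934808015823364) 3.415627956390381 0.008695061434528917
red 78 [ 0.48011874 -0.11962686  0.05691151] [ 0.47704819 -0.09623477  0.05562799] [ 0.48910516 -0.14272285  0.0580508 ]
blk 21 [ 0.48439058 -0.14846569  0.08928476] 0.09511447061420619
scene bench -0.0013581474695550932 901 (0.4766867160797119, -0.14596787095069885) (0.06111644208431244, 0.14960122108459473) 6.145993232727051 0.006789604307705588<stdin>:11: RuntimeWarning: Mean of empty slice.
  ret = um.true_divide(
Traceback (most recent call last):
ValueError: attempt to get argmax of an empty sequence
```

View pics/crops.png

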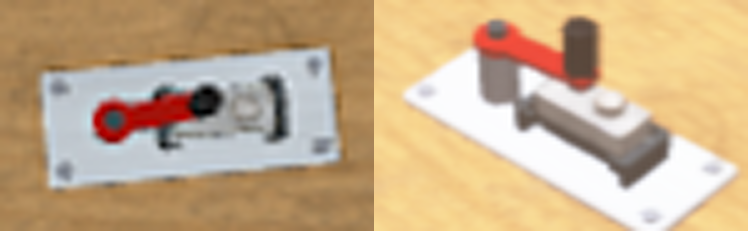

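The crop shows the bar running from its post to the black knob, just beside the gauge's screw, with the screw towards the -y end. Next is the lens, then I move to get a close look.

```bash
python3 - <<'E'
from h import *
a=np.load("top0.npz");b=np.load("scene0.npz")
for n,z in (("top",a),("scene",b)):
    P=z["P"];m=(P[...,2]>.2)&(P[...,0]>.3)&(P[...,0]<.9)&(P[...,1]>-.2)&(P[...,1]<.3)
    v,u=np.where(m);print(n,m.sum(),u.min(),u.max(),v.min(),v.max(),P[m].min(0).round(3),P[m].max(0).round(3))
    m=(abs(P[...,2]-.012)<.012)&(z["im"].max(-1)<110)&(P[...,0]>.55)&(P[...,0]<.85)&(P[...,1]>-.1)&(P[...,1]<.2)
    print("foot",m.sum(),np.median(P[m],0).round(3),P[m].min(0).round(3),P[m].max(0).round(3))
    for nm,c in {"mug":(197,268),"tape":(232,205),"tub":(376,160),"can":(305,170)}.items():
        if n=="top": print(nm,P[c[1],c[0]].round(3))
cv2.imwrite("pics/lens.png",np.hstack([cv2.resize(b["im"][115:255,255:330],(375,560)[:2],interpolation=cv2.INTER_CUBIC)[:560],cv2.resize(a["im"][115:190,220:270],(374,560),interpolation=cv2.INTER_CUBIC)])[...,::-1])
P=b["P"]
for v in range(146,172,3): print(v,[(u,*P[v,u].round(3)) for u in range(274,300,4)])
E
```

```text
top 27457 39 348 0 169 [ 0.666 -0.2    0.2  ] [0.862 0.3   0.727]
foot 780 [0.706 0.031 0.015] [ 0.568 -0.03   0.   ] [0.844 0.2   0.024]
mug [0.447 0.157 0.009]
tape [ 0.624  0.056 -0.   ]
tub [ 0.73  -0.353  0.062]
can [ 0.705 -0.153  0.071]
scene 25841 251 429 0 185 [ 0.665 -0.2    0.2  ] [0.862 0.3   0.605]
foot 229 [0.615 0.035 0.015] [ 0.59  -0.032  0.002] [0.735 0.084 0.021]
146 [(274, np.float64(0.855), np.float64(0.21), np.float64(0.157)), (278, np.float64(0.856), np.float64(0.193), np.float64(0.163)), (282, np.float64(0.694), np.float64(0.023), np.float64(0.276)), (286, np.float64(0.697), np.float64(0.012), np.float64(0.279)), (290, np.float64(0.699), np.float64(0.002), np.float64(0.281)), (294, np.float64(0.702), np.float64(-0.008), np.float64(0.284)), (298, np.float64(0.711), np.float64(-0.013), np.float64(0.283))]
149 [(274, np.float64(0.858), np.float64(0.212), np.float64(0.146)), (278, np.float64(0.856), np.float64(0.193), np.float64(0.153)), (282, np.float64(0.859), np.float64(0.179), np.float64(0.156)), (286, np.float64(0.688), np.float64(0.004), np.float64(0.277)), 
[... 2664 characters left out ...]
 np.float64(0.687), np.float64(0.002), np.float64(0.23)), (290, np.float64(0.686), np.float64(-0.012), np.float64(0.236)), (294, np.float64(0.724), np.float64(0.009), np.float64(0.213)), (298, np.float64(0.857), np.float64(0.111), np.float64(0.122))]
170 [(274, np.float64(0.857), np.float64(0.211), np.float64(0.072)), (278, np.float64(0.857), np.float64(0.194), np.float64(0.079)), (282, np.float64(0.858), np.float64(0.177), np.float64(0.085)), (286, np.float64(0.86), np.float64(0.162), np.float64(0.09)), (290, np.float64(0.858), np.float64(0.143), np.float64(0.099)), (294, np.float64(0.723), np.float64(0.008), np.float64(0.205)), (298, np.float64(0.857), np.float64(0.11), np.float64(0.112))]
```

View pics/lens.png

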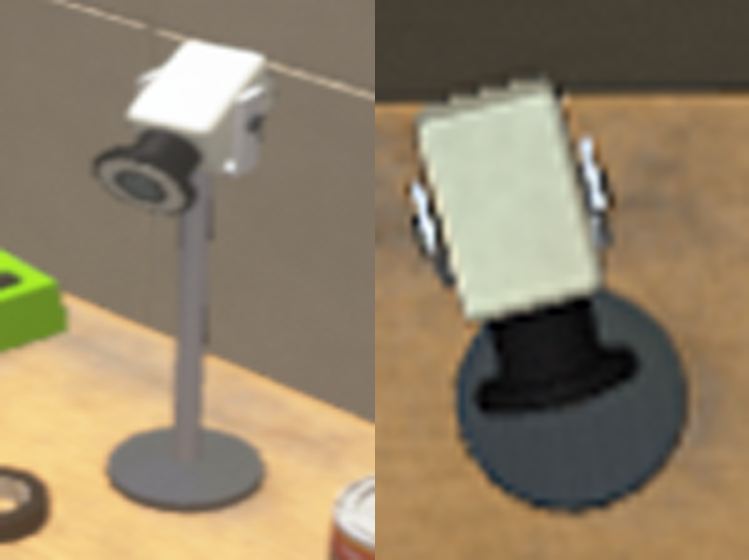

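The lens faces -x and slightly -y, tilted down, near (0.675, 0.0, 0.255). I'll write a move planner and go for a closer wrist view of the lens on the way over.

```bash
cat >> h.py <<'E'
def plan(p,R,n,p0=None,R0=None):
    o=ctrl.get_obs()
    p0=o["tool_pos"] if p0 is None else np.array(p0); R0=Rn.from_rotvec(o["tool_rot"]) if R0 is None else R0
    dr=(R0.inv()*R).as_rotvec()/n
    S=sum((R0*Rn.from_rotvec(dr*k)).as_matrix() for k in range(n))
    l=np.linalg.solve(S,np.array(p)-p0)
    print(n,"delta_rot",np.degrees(dr).round(2),"linear",l.round(4),"|deg|",np.degrees(np.linalg.norm(dr)).round(2),"|m|",np.linalg.norm(l).round(3))
def tool(yawy,tilt=0,roll=0):  # tool y yaw (deg), tilt tool z towards tool y (deg)
    y=np.radians(yawy); Y=np.array([np.cos(y),np.sin(y),0]);Z=np.array([0,0,-1.]);X=np.cross(Y,Z)
    return Rn.from_matrix(np.stack([X,Y,Z],1))*Rn.from_euler("x",-tilt,degrees=True)
E
python3 - <<'E'
from h import *
ci=ctrl.camera_info("wrist");T=np.array(ci["T_tool_cam"]);print(T.round(3),ci["camera_matrix"])
K=np.array(ci["camera_matrix"]);D=np.array(ci["distortion"])
for pz in (.25,.3):
  for px in (.35,.4,.45):
    for t in (30,45,60):
      M=np.eye(4);M[:3,:3]=tool(6,t).as_matrix();M[:3,3]=[px,-.03,pz];M=M@T
      c=M[:3,:3].T@(np.array([.675,0,.255])-M[:3,3]);print(px,pz,t,proj([.675,0,.255],K,D,M).round(),c.round(3))
a=tool(40,15);plan([.40,.2,.3],a,9)
plan([.42,-.03,.28],tool(6,45),8,[.40,.2,.3],a)
E
```

```text
[[ 0.002 -0.957 -0.291  0.074]
 [ 1.     0.001  0.001 -0.001]
 [-0.    -0.291  0.957 -0.143]
 [ 0.     0.     0.     1.   ]] [[301.48126503   0.         274.70630378]
 [  0.         301.48126503 214.05578995]
 [  0.           0.           1.        ]]
0.35 0.25 30 [[551. 202.]] [ 0.286 -0.013  0.311]
0.35 0.25 45 [[463. 188.]] [ 0.235 -0.033  0.377]
0.35 0.25 60 [[393. 180.]] [ 0.168 -0.048  0.427]
0.4 0.25 30 [[530. 203.]] [ 0.243 -0.011  0.286]
0.4 0.25 45 [[451. 190.]] [ 0.2   -0.028  0.342]
0.4 0.25 60 [[387. 182.]] [ 0.143 -0.041  0.385]
0.45 0.25 30 [[505. 204.]] [ 0.2   -0.009  0.261]
0.45 0.25 45 [[437. 192.]] [ 0.165 -0.022  0.306]
0.45 0.25 60 [[379. 185.]] [ 0.118 -0.033  0.342]
0.35 0.3 30 [[497. 192.]] [ 0.261 -0.026  0.353]
0.35 0.3 45 [[421. 182.]] [ 0.2   -0.043  0.411]
0.35 0.3 60 [[358. 177.]] [ 0.125 -0.056  0.451]
0.4 0.3 30 [[475. 193.]] [ 0.218 -0.023  0.327]
0.4 0.3 45 [[407. 184.]] [ 0.164 -0.038  0.375]
0.4 0.3 60 [[348. 179.]] [ 0.1   -0.048  0.409]
0.45 0.3 30 [[449. 193.]] [ 0.175 -0.021  0.302]
0.45 0.3 45 [[389. 185.]] [ 0.129 -0.033  0.34 ]
0.45 0.3 60 [[337. 181.]] [ 0.075 -0.041  0.366]
9 delta_rot [-1.64 -0.46  3.48] linear [-0.043  -0.0241 -0.0101] |deg| 3.87 |m| 0.05
8 delta_rot [-3.64 -2.15  3.72] linear [-0.0273 -0.0105 -0.0019] |deg| 5.63 |m| 0.029
```

{"op": "jog_arm", "data": {"steps": [{"delta_rot":[-1.6,-0.5,3.5],"linear":[-0.043,-0.024,-0.01],"grip":0.085},{"delta_rot":[-1.6,-0.5,3.5],"linear":[-0.043,-0.024,-0.01],"grip":0.085},{"delta_rot":[-1.6,-0.5,3.5],"linear":[-0.043,-0.024,-0.01],"grip":0.085},{"delta_rot":[-1.6,-0.5,3.5],"linear":[-0.043,-0.024,-0.01],"grip":0.085},{"delta_rot":[-1.6,-0.5,3.5],"linear":[-0.043,-0.024,-0.01],"grip":0.085},{"delta_rot":[-1.6,-0.5,3.5],"linear":[-0.043,-0.024,-0.01],"grip":0.085},{"delta_rot":[-1.6,-0.5,3.5],"linear":[-0.043,-0.024,-0.01],"grip":0.085},{"delta_rot":[-1.6,-0.5,3.5],"linear":[-0.043,-0.024,-0.01],"grip":0.085},{"delta_rot":[-1.6,-0.5,3.5],"linear":[-0.043,-0.024,-0.01],"grip":0.085}]}}

```text
t: 1.0
tool_pos: [0.3985, 0.2015, 0.3011]
tool_rot: [1.276, 2.719, 0.353]
contact_force: [1.3, -0.8, 0.5]
opening: 0.0852
grip_force: 0.0
```

```bash
python3 - <<'E'
from h import *
print(ctrl.get_obs()["q"].round(2))
plan([.42,-.03,.30],tool(6,55),9)
E
```

```text
[ 0.23 -0.62  2.06  0.11  1.47 -0.46]
9 delta_rot [-4.3  -2.15  3.15] linear [-0.0247 -0.008  -0.0039] |deg| 5.75 |m| 0.026
```

{"op": "jog_arm", "data": {"steps": [{"delta_rot":[-4.3,-2.15,3.15],"linear":[-0.0247,-0.008,-0.004],"grip":0.085},{"delta_rot":[-4.3,-2.15,3.15],"linear":[-0.0247,-0.008,-0.004],"grip":0.085},{"delta_rot":[-4.3,-2.15,3.15],"linear":[-0.0247,-0.008,-0.004],"grip":0.085},{"delta_rot":[-4.3,-2.15,3.15],"linear":[-0.0247,-0.008,-0.004],"grip":0.085},{"delta_rot":[-4.3,-2.15,3.15],"linear":[-0.0247,-0.008,-0.004],"grip":0.085},{"delta_rot":[-4.3,-2.15,3.15],"linear":[-0.0247,-0.008,-0.004],"grip":0.085},{"delta_rot":[-4.3,-2.15,3.15],"linear":[-0.0247,-0.008,-0.004],"grip":0.085},{"delta_rot":[-4.3,-2.15,3.15],"linear":[-0.0247,-0.008,-0.004],"grip":0.085},{"delta_rot":[-4.3,-2.15,3.15],"linear":[-0.0247,-0.008,-0.004],"grip":0.085},{"delta_rot":[0,0,0],"linear":[0,0,0],"grip":0.085}]}}

```text
t: 2.0
tool_pos: [0.4806, -0.0375, 0.3002]
tool_rot: [1.593, 1.773, 0.889]
contact_force: [0.2, -0.2, -0.4]
opening: 0.0849
grip_force: 0.0
```

```bash
python3 - <<'E'
from h import *
print(ctrl.get_obs()["q"].round(2))
im,d,K,D,M=cam("wrist");P=cloud(d,K,D,M);np.savez("w1.npz",im=im,d=d,K=K,D=D,M=M,P=P)
cv2.imwrite("pics/w1.png",im[...,::-1]); print(proj([.675,0,.255],K,D,M))
E
```

```text
[-0.52 -1.01  2.42  0.6   1.01 -0.76]
[[350.23856495 178.00440405]]
```

View pics/w1.png

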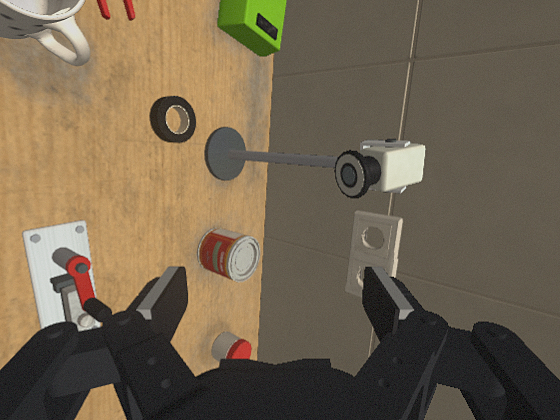

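Wrist view: lens face at (351,174), camera foot (225,152), rest at (60,285) with the bar roughly along the gauge. Now I fit the lens plane.

```bash
python3 - <<'E'
from h import *
from scipy.optimize import least_squares
z=np.load("w1.npz");P=z["P"];im=z["im"].astype(int);K,D,M=z["K"],z["D"],z["M"]
Q=P[140:210,325:385].reshape(-1,3);Q=Q[np.isfinite(Q).all(1)]
c=P[174,351].copy();print("pix pt",c)
Q=Q[np.linalg.norm(Q-c,axis=1)<.05]
rng=np.random.default_rng(0);best=None
for _ in range(3000):
    a,b,e=Q[rng.choice(len(Q),3,0)];n=np.cross(b-a,e-a)
    if np.linalg.norm(n)<1e-5: continue
    n/=np.linalg.norm(n);s=(abs((Q-a)@n)<.0015).sum()
    if best is None or s>best[0]: best=(s,n,a)
s,n,a=best
for _ in range(3):
    I=Q[abs((Q-a)@n)<.002];a=I.mean(0);n=np.linalg.svd(I-a)[2][2]
n*=-np.sign(n[0])
print("plane",len(I),len(Q),"n",n.round(3),"tilt",np.arcsin(-n[2]).round(3),"yaw",np.degrees(np.arctan2(-n[1],-n[0])).round(2))
e1=np.cross([0,0,1],n);e1/=np.linalg.norm(e1);e2=np.cross(n,e1)
uv=(np.c_[(I-a)@e1,(I-a)@e2]).astype(np.float32)
h=cv2.convexHull(uv);cc,r=cv2.minEnclosingCircle(uv);print("circ",cc,r,a+cc[0]*e1+cc[1]*e2)
el=cv2.fitEllipse(h.reshape(-1,2));print("ell",el[1],a+el[0][0]*e1+el[0][1]*e2)
# foot
F=P[120:185,200:255].reshape(-1,3);C=im[120:185,200:255].reshape(-1,3)
m=(abs(F[:,2]-.008)<.02)&(C[:,0]-C[:,2]<15)&(C.max(1)<130);F=F[m];print("foot z",np.median(F[:,2]))
cc,r=cv2.minEnclosingCircle(F[:,:2].astype(np.float32));el=cv2.fitEllipse(cv2.convexHull(F[:,:2].astype(np.float32)).reshape(-1,2));print(cc,r,el)
for nm in("top0","scene0"):
    y=np.load(nm+".npz");p=y["P"];i=y["im"].astype(int)
    m=(abs(p[...,2]-.01)<.012)&(i[...,0]-i[...,2]<15)&(i.max(-1)<130)&(np.hypot(p[...,0]-.66,p[...,1]-.02)<.08)
    cc,r=cv2.minEnclosingCircle(p[m][:,:2].astype(np.float32));el=cv2.fitEllipse(cv2.convexHull(p[m][:,:2].astype(np.float32)).reshape(-1,2));print(nm,m.sum(),cc,r,el)
# rest rough from this view
p=P[215:335,15:110].reshape(-1,3);i=im[215:335,15:110].reshape(-1,3)
m=(np.ptp(i,axis=1)<25)&(i.mean(1)>130)&(abs(p[:,2]-.008)<.008);print("rest",cv2.minAreaRect(p[m][:,:2].astype(np.float32)),np.median(p[m][:,2]))
E
```

```text
pix pt [0.67242152 0.00454187 0.25644209]
plane 1229 2115 n [-0.884 -0.198 -0.423] tilt 0.437 yaw 12.63
circ (0.0005738873733207583, -0.0031650401651859283) 0.027527008205652237 [0.67562357 0.00323002 0.25220525]
ell (0.05251830443739891, 0.05427068471908569) [0.67560162 0.00280918 0.25244803]
foot z 0.012593191814800897
(0.7317547798156738, 0.01728970743715763) 0.04949311912059784 ((0.7295733094215393, 0.016405576840043068), (0.08635728061199188, 0.09507501125335693), 113.96516418457031)
top0 512 (0.6619889140129089, 0.022242926061153412) 0.07949461042881012 ((0.6698589324951172, 0.03128528222441673), (0.11098291724920273, 0.1584658920764923), 61.50044250488281)
scene0 307 (0.7213462591171265, 0.010927348397672176) 0.040858130902051926 ((0.7138257622718811, 0.013050260953605175), (0.056889649480581284, 0.08193554729223251), 173.79248046875)
rest ((0.48032256960868835, -0.14022207260131836), (0.061454277485609055, 0.14106012880802155), 3.830547571182251) 0.00820282677439449
```

Everything agrees: lens at (0.6756, 0.003, 0.2524), tilt 0.438, yaw 12.7°, and the tilt axis implied above the foot is 0.278. Next, above the rest.

```bash
python3 - <<'E'
from h import *
plan([.482,-.15,.17],tool(4.5),9)
E
```

```text
9 delta_rot [ 5.88 -0.15  0.18] linear [-0.0127 -0.0084  0.0126] |deg| 5.88 |m| 0.02
```

{"op": "jog_arm", "data": {"steps": [{"delta_rot":[5.9,-0.15,0.2],"linear":[-0.0127,-0.0084,0.0126],"grip":0.035},{"delta_rot":[5.9,-0.15,0.2],"linear":[-0.0127,-0.0084,0.0126],"grip":0.035},{"delta_rot":[5.9,-0.15,0.2],"linear":[-0.0127,-0.0084,0.0126],"grip":0.035},{"delta_rot":[5.9,-0.15,0.2],"linear":[-0.0127,-0.0084,0.0126],"grip":0.035},{"delta_rot":[5.9,-0.15,0.2],"linear":[-0.0127,-0.0084,0.0126],"grip":0.035},{"delta_rot":[5.9,-0.15,0.2],"linear":[-0.0127,-0.0084,0.0126],"grip":0.035},{"delta_rot":[5.9,-0.15,0.2],"linear":[-0.0127,-0.0084,0.0126],"grip":0.035},{"delta_rot":[5.9,-0.15,0.2],"linear":[-0.0127,-0.0084,0.0126],"grip":0.035},{"delta_rot":[5.9,-0.15,0.2],"linear":[-0.0127,-0.0084,0.0126],"grip":0.035},{"delta_rot":[0,0,0],"linear":[0,0,0],"grip":0.035}]}}

```text
t: 3.05
tool_pos: [0.4837, -0.1479, 0.1705]
tool_rot: [-2.127, -2.307, 0.005]
contact_force: [-0.6, -0.1, -1.2]
opening: 0.0346
grip_force: 0.0
```

```bash
python3 - <<'E'
from h import *
o=ctrl.get_obs();print(o["q"].round(2))
im,d,K,D,M=cam("wrist");P=cloud(d,K,D,M);np.savez("w2.npz",im=im,d=d,K=K,D=D,M=M,P=P)
cv2.imwrite("pics/w2.png",im[...,::-1])
Q=P.reshape(-1,3);C=im.reshape(-1,3).astype(int)
m=(np.ptp(C,axis=1)<25)&(C.mean(1)>110)&(abs(Q[:,2]-.008)<.005)&(np.hypot(Q[:,0]-.48,Q[:,1]+.15)<.11);print("plate",m.sum(),cv2.minAreaRect(Q[m,:2].astype(np.float32)),np.median(Q[m,2]))
m=(abs(Q[:,2]-.043)<.004)&(np.hypot(Q[:,0]-.483,Q[:,1]+.16)<.04);print("gaugetop",m.sum(),cv2.minAreaRect(Q[m,:2].astype(np.float32)),np.median(Q[m,2]))
m=(Q[:,2]>.085)&(Q[:,2]<.095)&(C.max(1)<70)&(np.hypot(Q[:,0]-.483,Q[:,1]+.15)<.03);print("knobtop",m.sum(),cv2.minEnclosingCircle(Q[m,:2].astype(np.float32)),Q[m].mean(0))
m=(C[:,0]>90)&(C[:,1]<50)&(abs(Q[:,2]-.056)<.006)&(np.hypot(Q[:,0]-.483,Q[:,1]+.15)<.1);print("bar",m.sum(),cv2.minAreaRect(Q[m,:2].astype(np.float32)),Q[m].mean(0))
E
```

```text
[-0.44 -0.19  1.95 -0.    1.39 -0.52]
plate 5488 ((0.479685515165329, -0.1447567641735077), (0.05946754291653633, 0.14905010163784027), 3.587075710296631) 0.008261934425827178
gaugetop 428 ((0.4808943271636963, -0.16044308245182037), (0.021411988884210587, 0.05033867061138153), 3.653665781021118) 0.04316257843055363
knobtop 297 ((0.484218031167984, -0.14900869131088257), 0.007718893699347973) [ 0.48431017 -0.14823637  0.08983539]
bar 711 ((0.47812485694885254, -0.11969400942325592), (0.019537506625056267, 0.05010152980685234), 4.012631416320801) [ 0.4795155  -0.11788953  0.05620845]
```

View pics/w2.png

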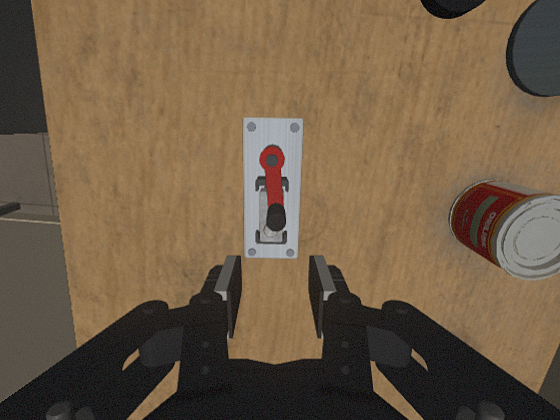

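Top-down view: rest upright in the middle, post at (272,158), knob top at (276,215), gauge between stops at (271,210). Fits agree (rest yaw 3.6°, bar 0.10 rad). I go down around the knob.

```bash
python3 - <<'E'
from h import *
plan([.4842,-.1487,.12],tool(9.1),2)
E
```

```text
2 delta_rot [-0.04 -0.   -2.23] linear [-0.0006  0.0002  0.0258] |deg| 2.23 |m| 0.026
```

{"op": "jog_arm", "data": {"steps": [{"delta_rot":[0,0,-2.23],"linear":[-0.0006,0.0002,0.025],"grip":0.035},{"delta_rot":[0,0,-2.23],"linear":[-0.0006,0.0002,0.025],"grip":0.035},{"delta_rot":[0,0,0],"linear":[0,0,0.015],"grip":0.035},{"delta_rot":[0,0,0],"linear":[0,0,0.015],"grip":0.035},{"delta_rot":[0,0,0],"linear":[0,0,0.015],"grip":0.035},{"delta_rot":[0,0,0],"linear":[0,0,0.011],"grip":0.035},{"delta_rot":[0,0,0],"linear":[0,0,0],"grip":0.035}]}}

```text
t: 3.8
tool_pos: [0.4824, -0.1493, 0.0646]
tool_rot: [-2.039, -2.387, 0.003]
contact_force: [0.6, 0.0, -1.0]
opening: 0.0348
grip_force: 0.0
```

{"op": "jog_arm", "data": {"steps": [{"delta_rot":[0,0,-8.3],"linear":[0.0005,0.0064,0],"grip":0.035},{"delta_rot":[0,0,-8.3],"linear":[0.0005,0.0064,0],"grip":0.035},{"delta_rot":[0,0,-8.3],"linear":[0.0005,0.0064,0],"grip":0.035},{"delta_rot":[0,0,-8.3],"linear":[0.0005,0.0064,0],"grip":0.035},{"delta_rot":[0,0,-8.3],"linear":[0.0005,0.0064,0],"grip":0.035},{"delta_rot":[0,0,-8.3],"linear":[0.0005,0.0064,0],"grip":0.035},{"delta_rot":[0,0,-8.3],"linear":[0.0005,0.0064,0],"grip":0.035},{"delta_rot":[0,0,-8.3],"linear":[0.0005,0.0064,0],"grip":0.035},{"delta_rot":[0,0,-8.3],"linear":[0.0005,0.0064,0],"grip":0.035},{"delta_rot":[0,0,-8.3],"linear":[0.0005,0.0064,0],"grip":0.035}]}}

```text
t: 4.8
tool_pos: [0.522, -0.1049, 0.0674]
tool_rot: [-0.064, 3.138, -0.005]
contact_force: [0.4, -1.6, -1.1]
opening: 0.0347
grip_force: 0.8
```

{"op": "jog_arm", "data": {"steps": [{"delta_rot":[0,0,-8.3],"linear":[0.0005,0.0064,0],"grip":0.035},{"delta_rot":[0,0,-8.3],"linear":[0.0005,0.0064,0],"grip":0.035},{"delta_rot":[0,0,0],"linear":[0,0,0],"grip":0.035},{"delta_rot":[0,0,0],"linear":[0,-0.006,0],"grip":0.035},{"delta_rot":[0,0,0],"linear":[0,0,-0.02],"grip":0.035},{"delta_rot":[0,0,0],"linear":[0,0,-0.04],"grip":0.035},{"delta_rot":[0,0,0],"linear":[0,0,-0.04],"grip":0.035}]}}

```text
t: 5.5
tool_pos: [0.5196, -0.0978, 0.1666]
tool_rot: [0.502, -3.099, 0.0]
contact_force: [0.3, -0.6, 0.3]
opening: 0.0355
grip_force: 0.0
```

```bash
python3 - <<'E'
from h import *
print(ctrl.get_obs()["q"].round(2))
plan([.482,-.165,.165],tool(3.6),10)
E
```

```text
[-0.33 -0.13  1.9  -0.    1.37 -2.22]
10 delta_rot [-1.000e-02 -1.000e-02  1.048e+01] linear [ 0.0001 -0.0089  0.0002] |deg| 10.48 |m| 0.009
```

{"op": "jog_arm", "data": {"steps": [{"delta_rot":[0,0,8.5],"linear":[0,-0.005,0],"grip":0.05},{"delta_rot":[0,0,8.5],"linear":[0,-0.005,0],"grip":0.05},{"delta_rot":[0,0,8.5],"linear":[0,-0.005,0],"grip":0.05},{"delta_rot":[0,0,8.5],"linear":[0,-0.005,0],"grip":0.05},{"delta_rot":[0,0,8.5],"linear":[0,-0.005,0],"grip":0.05},{"delta_rot":[0,0,8.5],"linear":[0,-0.005,0],"grip":0.05},{"delta_rot":[0,0,8.5],"linear":[0,-0.005,0],"grip":0.05},{"delta_rot":[0,0,8.5],"linear":[0,-0.005,0],"grip":0.05},{"delta_rot":[0,0,8.5],"linear":[0,-0.005,0],"grip":0.05},{"delta_rot":[0,0,8.5],"linear":[0,-0.005,0],"grip":0.05}]}}

```text
t: 6.5
tool_pos: [0.5049, -0.1411, 0.1665]
tool_rot: [1.732, 2.62, -0.002]
contact_force: [0.5, 0.8, 0.2]
opening: 0.0501
grip_force: 0.0
```

```bash
python3 - <<'E'
from h import *
plan([.481,-.163,.165],tool(3.6),3)
E
```

```text
3 delta_rot [-0.01  0.03  6.48] linear [-0.0047 -0.0098  0.0005] |deg| 6.48 |m| 0.011
```

{"op": "jog_arm", "data": {"steps": [{"delta_rot":[0,0,6.5],"linear":[-0.0047,-0.0098,0],"grip":0.05},{"delta_rot":[0,0,6.5],"linear":[-0.0047,-0.0098,0],"grip":0.05},{"delta_rot":[0,0,6.5],"linear":[-0.0047,-0.0098,0],"grip":0.05},{"delta_rot":[0,0,0],"linear":[0,0,0],"grip":0.05},{"delta_rot":[0,0,0],"linear":[0,0,0],"grip":0.05}]}}

```text
t: 7.0
tool_pos: [0.4812, -0.1627, 0.1665]
tool_rot: [2.14, 2.299, -0.001]
contact_force: [0.2, -0.6, 0.3]
opening: 0.0502
grip_force: 0.0
```

```bash
python3 - <<'E'
from h import *
im,d,K,D,M=cam("wrist");P=cloud(d,K,D,M)
cv2.imwrite("pics/w3.png",im[...,::-1])
Q=P.reshape(-1,3);C=im.reshape(-1,3).astype(int)
m=(np.ptp(C,axis=1)<25)&(C.mean(1)>110)&(abs(Q[:,2]-.008)<.005)&(np.hypot(Q[:,0]-.48,Q[:,1]+.15)<.11);print("plate",m.sum(),cv2.minAreaRect(Q[m,:2].astype(np.float32)),np.median(Q[m,2]))
m=(abs(Q[:,2]-.043)<.004)&(np.hypot(Q[:,0]-.483,Q[:,1]+.16)<.04);print("gaugetop",m.sum(),cv2.minAreaRect(Q[m,:2].astype(np.float32)),np.median(Q[m,2]))
m=(abs(Q[:,2]-.053)<.004)&(np.hypot(Q[:,0]-.483,Q[:,1]+.17)<.015);print("screw",m.sum(),Q[m].mean(0))
m=(Q[:,2]>.085)&(Q[:,2]<.095)&(C.max(1)<70)&(np.hypot(Q[:,0]-.52,Q[:,1]+.1)<.04);k=Q[m].mean(0);print("knobtop",m.sum(),k, "angle",np.degrees(np.arctan2(k[1]+.1049,k[0]-.4772))+86.4)
plan([.481,-.163,.07],tool(3.6),4)
E
```

```text
plate 5716 ((0.4795451760292053, -0.14469102025032043), (0.05963076651096344, 0.14905627071857452), 3.7028744220733643) 0.00823664390558665
gaugetop 1102 ((0.48058390617370605, -0.1601090133190155), (0.021927347406744957, 0.04939543083310127), 3.584775686264038) 0.043180011512510746
screw 176 [ 0.48121254 -0.16968559  0.05281274]
knobtop 381 [ 0.52111971 -0.10123819  0.08996982] angle 91.16601199064917
4 delta_rot [0.   0.02 0.13] linear [-0.0001 -0.0001  0.0241] |deg| 0.13 |m| 0.024
```

View pics/w3.png

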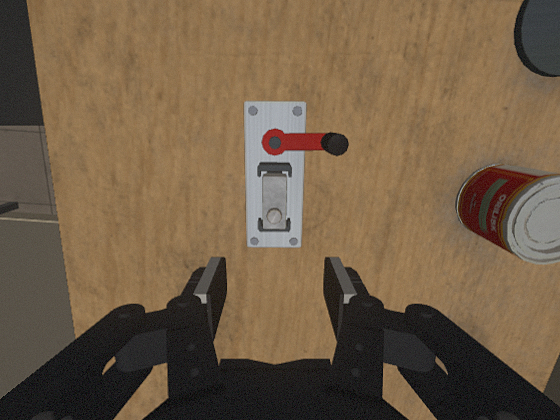

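Bar now at 91° (1.59 rad), gauge unobstructed at about (275,195), screw at (274,215). Descending to grasp.

{"op": "jog_arm", "data": {"steps": [{"delta_rot":[0,0,0.13],"linear":[-0.0015,-0.0003,0.03],"grip":0.05},{"delta_rot":[0,0,0],"linear":[0,0,0.03],"grip":0.05},{"delta_rot":[0,0,0],"linear":[0,0,0.03],"grip":0.05},{"delta_rot":[0,0,0],"linear":[0,0,0.025],"grip":0.05},{"delta_rot":[0,0,0],"linear":[0,0,0.02],"grip":0.05},{"delta_rot":[0,0,0],"linear":[0,0,0.01],"grip":0.05},{"delta_rot":[0,0,0],"linear":[0,0,0.006],"grip":0.05},{"delta_rot":[0,0,0],"linear":[0,0,0],"grip":0.05},{"delta_rot":[0,0,0],"linear":[0,0,0],"grip":0.05}]}}

```text
t: 7.95
tool_pos: [0.4818, -0.1643, 0.0164]
tool_rot: [2.141, 2.295, -0.001]
contact_force: [-0.9, -0.9, 0.1]
opening: 0.05
grip_force: 0.0
```

{"op": "jog_arm", "data": {"steps": [{"delta_rot":[0,0,0.35],"linear":[0,-0.001,0.002],"grip":0.05},{"delta_rot":[0,0,0],"linear":[0,0,0],"grip":0.018},{"delta_rot":[0,0,0],"linear":[0,0,0],"grip":0.015},{"delta_rot":[0,0,0],"linear":[0,0,0],"grip":0.015},{"delta_rot":[0,0,0],"linear":[0,0,0],"grip":0.015},{"delta_rot":[0,0,0],"linear":[0,0,0],"grip":0.01},{"delta_rot":[0,0,0],"linear":[0,0,0],"grip":0.01},{"delta_rot":[0,0,0],"linear":[0,0,0],"grip":0.01}], "newtons": 60}}

```text
t: 8.75
tool_pos: [0.4803, -0.1643, 0.014]
tool_rot: [2.149, 2.289, -0.001]
contact_force: [-0.2, 0.8, 4.5]
opening: 0.0211
grip_force: 59.2
```

{"op": "jog_arm", "data": {"steps": [{"delta_rot":[0,0,0],"linear":[0,0,-0.01],"grip":0.01},{"delta_rot":[0,0,0],"linear":[0,0,-0.015],"grip":0.01},{"delta_rot":[0,0,0],"linear":[0,0,-0.02],"grip":0.01},{"delta_rot":[0,0,0],"linear":[0,0,-0.03],"grip":0.01},{"delta_rot":[0,0,0],"linear":[0,0,-0.03],"grip":0.01},{"delta_rot":[0,0,0],"linear":[0,0,-0.03],"grip":0.01},{"delta_rot":[0,0,0],"linear":[0,0,-0.03],"grip":0.01},{"delta_rot":[0,0,0],"linear":[0,0,0],"grip":0.01},{"delta_rot":[0,0,0],"linear":[0,0,0],"grip":0.01}]}}

```text
t: 9.65
tool_pos: [0.4801, -0.1639, 0.1794]
tool_rot: [2.148, 2.288, -0.001]
contact_force: [-0.9, -0.2, -1.5]
opening: 0.0214
grip_force: 58.7
```

```bash
cat >> h.py <<'E'
LENS=np.array([.6756,.003,.2523]); yw,tl=np.radians(12.9),.439
n=-np.array([np.cos(yw)*np.cos(tl),np.sin(yw)*np.cos(tl),np.sin(tl)])
gy=-n; gx=np.array([np.sin(yw),-np.cos(yw),0]); gz=np.cross(gx,gy)
RF=Rn.from_matrix(np.stack([gy,gx,-gz],1))   # tool x,y,z if grip is true
def tcp_final(off,face=np.array([.029,0,-.020]),R=RF): return LENS+(.09+off)*n-R.apply(face)
E
python3 - <<'E'
from h import *
im,d,K,D,M=cam("wrist"); P=cloud(d,K,D,M); Q=P.reshape(-1,3)
o=ctrl.get_obs(); print(o["q"].round(2),o["opening"],o["grip_force"])
L=Rn.from_rotvec(o["tool_rot"]).inv().apply(Q-o["tool_pos"])
m=(abs(L[:,2]+.029)<.006)&(abs(L[:,1])<.015)&(abs(L[:,0])<.045)
print("gauge top in tool",m.sum(),np.median(L[m],0),L[m].min(0),L[m].max(0))
pf=tcp_final(0);print("final",pf,RF.as_rotvec())
w=tcp_final(.09);w[2]+=.0;print("way",w);plan(w,RF,12)
cv2.imwrite("pics/w4.png",im[...,::-1])
E
```

```text
[-0.48 -0.2   1.94 -0.    1.4  -0.54] 0.021075510632309783 58.71915936470032
gauge top in tool 4883 [ 0.01031285  0.00060044 -0.03075604] [-0.02182926 -0.01499635 -0.03499542] [ 0.02898695  0.01498283 -0.02303822]
final [ 0.57888869 -0.01914985  0.18361735] [-3.00025478 -0.33918391 -0.66934027]
way [ 0.49947885 -0.03733713  0.14536425]
12 delta_rot [-1.48  1.74  6.61] linear [ 0.0099 -0.005   0.0045] |deg| 6.99 |m| 0.012
```

{"op": "jog_arm", "data": {"steps": [{"delta_rot":[-1.48,1.74,6.61],"linear":[0.0099,-0.005,0.0045],"grip":0.01},{"delta_rot":[-1.48,1.74,6.61],"linear":[0.0099,-0.005,0.0045],"grip":0.01},{"delta_rot":[-1.48,1.74,6.61],"linear":[0.0099,-0.005,0.0045],"grip":0.01},{"delta_rot":[-1.48,1.74,6.61],"linear":[0.0099,-0.005,0.0045],"grip":0.01},{"delta_rot":[-1.48,1.74,6.61],"linear":[0.0099,-0.005,0.0045],"grip":0.01},{"delta_rot":[-1.48,1.74,6.61],"linear":[0.0099,-0.005,0.0045],"grip":0.01},{"delta_rot":[-1.48,1.74,6.61],"linear":[0.0099,-0.005,0.0045],"grip":0.01},{"delta_rot":[-1.48,1.74,6.61],"linear":[0.0099,-0.005,0.0045],"grip":0.01},{"delta_rot":[-1.48,1.74,6.61],"linear":[0.0099,-0.005,0.0045],"grip":0.01},{"delta_rot":[-1.48,1.74,6.61],"linear":[0.0099,-0.005,0.0045],"grip":0.01}]}}

```text
t: 10.7
tool_pos: [0.4826, -0.0549, 0.1445]
tool_rot: [-2.965, -0.694, -0.572]
contact_force: [0.3, -0.2, 0.1]
opening: 0.0208
grip_force: 58.6
```

```bash
python3 - <<'E'
from h import *
o=ctrl.get_obs(); print(o["q"].round(2))
plan(tcp_final(.05),RF,5)
E
```

```text
[-0.42 -0.46  2.23  0.29  1.11  0.6 ]
5 delta_rot [-0.59  0.71  2.58] linear [ 0.0121 -0.001   0.0012] |deg| 2.74 |m| 0.012
```

{"op": "jog_arm", "data": {"steps": [{"delta_rot":[-0.59,0.71,2.58],"linear":[0.0121,-0.001,0.0012],"grip":0.01},{"delta_rot":[-0.59,0.71,2.58],"linear":[0.0121,-0.001,0.0012],"grip":0.01},{"delta_rot":[-0.59,0.71,2.58],"linear":[0.0121,-0.001,0.0012],"grip":0.01},{"delta_rot":[-0.59,0.71,2.58],"linear":[0.0121,-0.001,0.0012],"grip":0.01},{"delta_rot":[-0.59,0.71,2.58],"linear":[0.0121,-0.001,0.0012],"grip":0.01},{"delta_rot":[0,0,0],"linear":[0,0,0],"grip":0.01},{"delta_rot":[0,0,0],"linear":[0,0,0],"grip":0.01}]}}

```text
t: 11.4
tool_pos: [0.5349, -0.0295, 0.1633]
tool_rot: [-3.0, -0.35, -0.668]
contact_force: [-0.2, 0.0, 0.3]
opening: 0.021
grip_force: 58.7
```

```bash
python3 - <<'E'
from h import *
o=ctrl.get_obs(); print(o["q"].round(2))
im,d,K,D,M=cam("wrist"); P=cloud(d,K,D,M); np.savez("w5.npz",im=im,P=P,K=K,D=D,M=M,p=o["tool_pos"],r=o["tool_rot"])
Q=P.reshape(-1,3);C=im.reshape(-1,3).astype(int)
L=Rn.from_rotvec(o["tool_rot"]).inv().apply(Q-o["tool_pos"])
# gauge front (beyond fingers): top surface x in .012...028
m=(abs(L[:,2]+.030)<.004)&(abs(L[:,1])<.013)&(L[:,0]>.0125)&(L[:,0]<.035)
A=L[m];print(m.sum(),A.min(0),A.max(0),np.median(A,0));c=np.linalg.lstsq(np.c_[A[:,:2],np.ones(len(A))],A[:,2],rcond=None)[0];print("top plane slopes deg",np.degrees(c[:2]),"z at gauge mid",c[2]+c[0]*.004)
print(cv2.minAreaRect(A[:,:2].astype(np.float32)))
plan(tcp_final(0),RF,5)
u=cv2.resize(im[150:400,150:410],(624,600),interpolation=cv2.INTER_CUBIC);cv2.imwrite("pics/w5.png",u[...,::-1])
E
```

```text
[-0.31 -0.39  2.16  0.26  1.    0.93]
2158 [ 0.01250102 -0.01013796 -0.03130338] [ 0.03037611  0.01193355 -0.02601526] [ 0.02201225  0.00084382 -0.02921685]
top plane slopes deg [2.3220414  0.01278449] z at gauge mid -0.029840081441057473
((0.021342257037758827, 0.000918947160243988), (0.022029902786016464, 0.017854509875178337), 88.9539566040039)
5 delta_rot [-0.    0.01  0.07] linear [ 0.0099 -0.0001  0.0002] |deg| 0.07 |m| 0.01
```

View pics/w5.png

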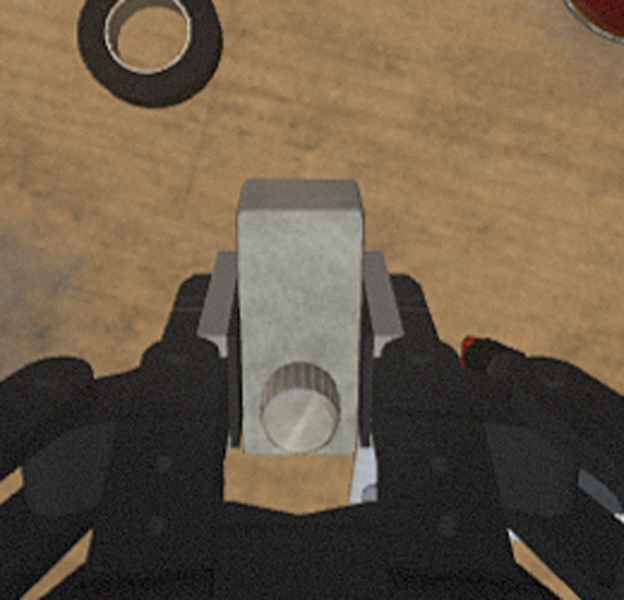

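The close-up shows the gauge held squarely between the pads, screw up, with the front face visible at (300,195). I'll refit the top face without the front-face points.

```bash
cat > fit.py <<'E'
from h import *
def gfit(P,p,r):
    L=Rn.from_rotvec(r).inv().apply(P.reshape(-1,3)-p)
    s=(abs(L[:,1]-.001)<.0085)&(L[:,0]>.002)&(L[:,0]<.026)&(abs(L[:,2]+.030)<.004); A=L[s]
    for _ in range(5):
        c=np.linalg.lstsq(np.c_[A[:,:2],np.ones(len(A))],A[:,2],rcond=None)[0]
        e=A[:,2]-np.c_[A[:,:2],np.ones(len(A))]@c;A=A[abs(e)<.0012]
    print("top",len(A),"pitch,roll slopes",np.degrees(c[:2]).round(2),"z at x=.004:",(c[2]+.004*c[0]).round(4))
    f=(abs(L[:,1]-.001)<.009)&(L[:,2]>-.026)&(L[:,2]<-.014)&(abs(L[:,0]-.029)<.006);F=L[f]
    for _ in range(5):
        k=np.linalg.lstsq(np.c_[F[:,1:],np.ones(len(F))],F[:,0],rcond=None)[0]
        e=F[:,0]-np.c_[F[:,1:],np.ones(len(F))]@k;F=F[abs(e)<.0012]
    print("face",len(F),"x mean",F[:,0].mean().round(4),"slopes",np.degrees(k[:2]).round(2))
    t=(L[:,0]>.013)&(L[:,0]<.026)&(abs(L[:,2]+.030)<.004)&(abs(L[:,1])<.016);print("y range",np.percentile(L[t,1],[1,99]).round(4))
E
python3 - <<'E'
from fit import *
z=np.load("w5.npz");gfit(z["P"],z["p"],z["r"])
E
```

```text
top 2031 pitch,roll slopes [-0.14  0.2 ] z at x=.004: -0.0293
face 392 x mean 0.0297 slopes [-0.01  0.03]
y range [-0.0098  0.0115]
```

{"op": "jog_arm", "data": {"steps": [{"delta_rot":[0,0,0.07],"linear":[0.0099,0,0.0002],"grip":0.01},{"delta_rot":[0,0,0.07],"linear":[0.0099,0,0.0002],"grip":0.01},{"delta_rot":[0,0,0.07],"linear":[0.0099,0,0.0002],"grip":0.01},{"delta_rot":[0,0,0.07],"linear":[0.0099,0,0.0002],"grip":0.01},{"delta_rot":[0,0,0.07],"linear":[0.0099,0,0.0002],"grip":0.01},{"delta_rot":[0,0,0],"linear":[0,0,0],"grip":0.01},{"delta_rot":[0,0,0],"linear":[0,0,0],"grip":0.01},{"delta_rot":[0,0,0],"linear":[0,0,0],"grip":0.01}]}}

```text
t: 12.25
tool_pos: [0.5797, -0.0195, 0.185]
tool_rot: [-3.0, -0.339, -0.672]
contact_force: [-0.5, -0.8, -0.7]
opening: 0.021
grip_force: 58.7
```

```bash
python3 - <<'E'
from fit import *
o=ctrl.get_obs();im,d,K,D,M=cam("wrist"); P=cloud(d,K,D,M);gfit(P,o["tool_pos"],o["tool_rot"])
print(o["tool_pos"],"target",tcp_final(0),o["q"].round(2));plan(tcp_final(0),RF,1)
# does the scene camera agree? lens ring/gauge in scene
im,d,K,D,M=cam("scene");cv2.imwrite("pics/s2.png",cv2.resize(im[120:260,190:340],(600,560),interpolation=cv2.INTER_CUBIC)[...,::-1]);np.savez("s2.npz",im=im,P=cloud(d,K,D,M))
E
```

```text
top 2011 pitch,roll slopes [ 0.01 -0.07] z at x=.004: -0.0293
face 400 x mean 0.0297 slopes [-0.03  0.37]
y range [-0.0098  0.0116]
[ 0.57973794 -0.01952841  0.1849808 ] target [ 0.57888869 -0.01914985  0.18361735] [-0.26 -0.29  2.05  0.24  1.    1.  ]
1 delta_rot [ 0.04 -0.09 -0.02] linear [-0.0012 -0.0005  0.001 ] |deg| 0.1 |m| 0.002
```

View pics/s2.png

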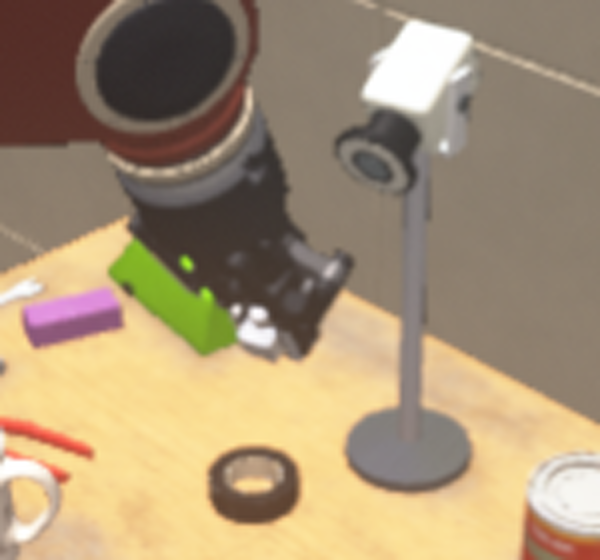

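```bash
python3 - <<'E'
from h import *
plan(tcp_final(0,np.array([.0294,.0005,-.0202])),RF,1)
o=ctrl.get_obs();R=Rn.from_rotvec(o["tool_rot"]);print("face in lens: along,level,up",[(o["tool_pos"]+R.apply([.0294,.0005,-.0202])-LENS)@v for v in (n,gx,gz)])
E
```

```text
1 delta_rot [ 0.04 -0.09 -0.02] linear [-0.0016 -0.0011  0.0012] |deg| 0.11 |m| 0.002
face in lens: along,level,up [np.float64(0.08839686955593958), np.float64(0.0010890924493127), np.float64(0.0012529306702262107)]
```

{"op": "jog_arm", "data": {"steps": [{"delta_rot":[0,-0.1,0],"linear":[-0.0016,-0.001,0.0012],"grip":0.01},{"delta_rot":[0,0,0],"linear":[0,0,0],"grip":0.01},{"delta_rot":[0,0,0],"linear":[0,0,0],"grip":0.01},{"delta_rot":[0,0,0],"linear":[0,0,0],"grip":0.01},{"delta_rot":[0,0,0],"linear":[0,0,0],"grip":0.01},{"delta_rot":[0,0,0],"linear":[0,0,0],"grip":0.01},{"delta_rot":[0,0,0],"linear":[0,0,0],"grip":0.01},{"delta_rot":[0,0,0],"linear":[0,0,0],"grip":0.01}]}}

```text
t: 13.15
tool_pos: [0.579, -0.0188, 0.1837]
tool_rot: [-3.001, -0.339, -0.67]
contact_force: [0.7, -0.0, -0.7]
opening: 0.021
grip_force: 58.7
```

```bash
python3 - <<'E'
from h import *
o=ctrl.get_obs();R=Rn.from_rotvec(o["tool_rot"]);f=[(o["tool_pos"]+R.apply([.0294,.0005,-.0202])-LENS)@v for v in (n,gx,gz)];print("face in lens",np.round(f,4),np.degrees((R.inv()*RF).magnitude()),abs(o["dq"]).max(),o["grip_force"])
if abs(f[0]-.09)<.002 and abs(f[1])<.002 and abs(f[2])<.002 and abs(o["dq"]).max()<.02: print(ctrl.finish_job())
E
```

```text
face in lens [0.0894 0.0002 0.0002] 0.061371100223950384 0.0018628608514880745 58.70023548603058
the job is handed in; nothing more can be done
None
```

I swung the hold-down bar aside to about 1.59 rad and handed the job in with the gauge held still, plain end 89.4 mm from the lens by my measurements. That end is within 0.2 mm of the lens axis and 0.1° of square, screw side up, as far as the camera calibration (about 2 mm) allows.

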